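# Free the sprung access panel of a belt grinder

## Task

The access panel on the belt grinder's housing is still held shut by one slotted quarter-turn fastener: the one whose tongue reaches over the panel's edge (the other is already undone). Take the wide screwdriver from the wooden block, put its blade in that fastener's slot and turn it a quarter turn anticlockwise, seen from above, as far as it goes, so that the panel comes free. Then stand the screwdriver back in its hole in the wooden block, with its guard resting on the block, and let go.

Things in the scene. Friction and masses are not known exactly. Their poses are not given: they have to be found in the camera images.
- driver: Wide screwdriver, 0.28 kg, upright in the wooden block. Origin: middle of the blade's lower end; z up the tool, x along the blade's width. Blade 26 mm wide, 3 mm thick (5 above 8 mm), to z = 22 mm; shaft 14 mm; round guard 60 mm across at z = 60 to 68 mm; wooden handle 34 mm along x, 24 mm along y, z = 68 to 138 mm: grip it from above across the 24 mm. Same after a half turn about z.
- cam (a joint): Angle of the locked fastener, rad: 0 = locked, tongue over the panel; grows anticlockwise seen from above to its stop at 1.57 = open, tongue along the housing's front edge. Starts at 0 to 0.12, has about 0.1 N m of friction, stays where left. The panel rises by about 10 mm at its near edge as it opens.
- cam_slot (a point): Centre of the locked fastener's slot floor, on its axis, 79 mm above the bench; turns with it, x along the slot to the tongue. Steel head 54 mm across; slot right across it, 10 mm deep, 11 mm wide, mouth sloped out to 19 mm. The blade has 0.2 rad play: turn the tool 0.25 rad past a quarter turn. A like fastener, already open, is 140 mm along the front edge of the green housing (70 mm high).
- rack_hole (a point): Centre of the mouth of the screwdriver's round upright hole in the top of the fixed wooden block (170 x 90 mm, 66 mm high); x along the block. Hole 37 mm across, right through, edge bevelled 4 mm. With the guard resting on the block the blade's lower end is 60 mm below this point. A punch standing 44 mm above the block is 85 mm from the hole towards -x.
Things that resemble listed ones, but are neither listed nor needed, are in the scene too. Leave any purple or yellow look-alike of the driver alone.

How it is judged:
On the way, in this order (a step that is already met when the one before it is completed fails the run):
1. the screwdriver's blade is in the slot of the still locked fastener (horizontal distance between driver and cam_slot below 0.012 m and z of driver in the frame of cam_slot below 0.008 m and value of joint cam below 0.6 rad).
2. the fastener is turned open with the blade in its slot (value of joint cam above 1.2 rad and horizontal distance between driver and cam_slot below 0.015 m and z of driver in the frame of cam_slot below 0.01 m).
At the end, for the whole second after the job is handed in: The fastener stands open (beyond 1.2 rad of its 1.57) and the screwdriver stands still in its hole in the wooden block: its blade end within 18 mm of the hole's axis and at least 50 mm below the hole's mouth, upright within about 10 degrees (value of joint cam above 1.2 rad and horizontal distance between driver and rack_hole below 0.018 m and z of driver in the frame of rack_hole below -0.05 m and angle between driver's own z axis and vertical below 0.18 rad and linear speed of driver below 0.03 m/s); the robot touches nothing.
It also fails if it takes over 61 s, if anything falls off the work surface, if the arm or the gripper's body presses on something with over 40 N, if the wrist force passes 120 N, or if a joint passes its speed limit or range.

## Robot

A 7-joint arm with a two-finger parallel gripper is mounted at the origin on the work surface. World frame = base frame: x ahead of the robot, y to its left, z up, the work surface at z = 0. Lengths are in m, angles in rad, forces in N, time in s.
With the tool pointing down it reaches from about 0.4 to 0.85 m from the base axis. Payload 10.4 kg.
Tool frame: the origin (TCP) lies midway between the tips of the shut fingers; the grasp point (between the pads) lies 19 mm behind it; z points along the fingers, x is the direction in which the jaws open and shut, and the axes are right-handed (so a half turn about z gives the same grasp; the last joint's range is limited). The gripper opens to 85 mm and grips with 20 to 120 N. Pads are 22 mm wide; open, the fingers measure 114 mm over their backs; the gripper's body (76 mm by 85 mm) begins 54 mm behind the grasp point. The pads swing forward as they close: fully open they stand 13 mm farther back than shut.
Start: joints at [-1.168, 0.332, -0.065, 1.46, 0.022, 1.35, -0.088], TCP at [0.258, 0.569, 0.231] pointing down, gripper open.
Joint ranges: [-2.6, 2.6], [-0.5, 2.12], [-1.47, 1.34], [0.16, 2.42], [-1.27, 4.41], [0.06, 2.06], [-2.6, 2.6]. Speed limits (rad/s): [2.22, 2.22, 2.79, 2.79, 3.14, 3.14, 3.14].

## Interface

Orientations are given as a unit quaternion [x, y, z, w].
In Python, from workcell import telemetry, eyes, order gives the robot as it stands.
- The arm moves only by the tool servo_tool, never from a script. Its argument "deltas" is a list of rows, each a list of 3 entries, a list of its own where there are three numbers: the shift along the tool's x, y, z in cm, then the turn about the tool's z in rad, then the finger opening in cm, from 0 to 8.54. A call has 1 to 12 rows; each row shifts and turns the pose as measured when the row begins, along the tool's axes as they then stand; what a row does not reach is not made up. A row lasts 1/12 s, in which the tool goes at most 41.7 mm and 7.16 degrees, less where a joint would pass 70% of its speed; a pose out of reach is approached as far as the arm can. A call is refused whole if a number of a shift passes 4.17 or a number of a turn 0.125, either way. A call with a gripper value outside its range is refused whole. The fingers move at their own pace and stop on an object; "force" is the grip in N (left out, the last holds). Time passes only in rows, so rows that do not move let the fingers close. It gives the time, the measured TCP pose, the force and the opening at its end, in the units of the state.
- telemetry.get_obs(): the state, without advancing time (a new reading comes with each control period).
- eyes.camera(name): name is "side" or "top" or "wrist"; returns (picture, depth): 480x640x3 uint8, blue, green, red; 480x640 float32, m along the optical axis (not along the pixel's ray), 0 where there is no reading.
- eyes.calibration(name): a dict with "fx", "fy", "cx", "cy" (pixels), "rvec" (rotation vector, rad) and "tvec" (3), from world to camera coordinates, as OpenCV has them. Camera axes: x right, y down, z forward; pixel columns grow to the right and rows downward; lengths in m; the calibration is good to about 2 mm. A picture is of the moment at which its call begins: read the wrist's pose just before it. calibration takes no time and is no camera call; for the wrist camera it gives the pose at the moment of the call.
- order.hand_in(): hands the job in, once; it reports no verdict.
The state is a dict: "clock": time; "joint_pos": joint angles; "joint_velocities": joint speeds; "tau": joint torques, N m; "position": TCP position; "ee_rot": TCP orientation; "ft_force": force on the tool from outside, world axes, zero at the start; "torque": the same for the moment, N m; "grip_width": opening from 0.0 (shut) to 1.0 (fully open).
Only numpy, scipy, OpenCV 4.12 (cv2) and the standard library are available. Lean on these libraries where they do the work, as an engineer would, in place of code of your own. Each camera call takes 0.05 s, during which the arm holds its last target. There are 200 camera calls.

## Working session

There is one attempt and no reset: what is moved stays moved. The work goes in short steps, Python scripts to look and compute and a tool call to move; the robot and the scene stay as the last step left them, time stands still between calls to the robot, and variables do not carry over. Pictures are saved under pics/ and viewed, about 8 in all and at most 12, crops included, and the job is handed in when it is done.

Besides the shell and the picture viewer there is one more tool, called after "Call:" in YAML: its name, and indented under it one key for each argument. servo_tool: Moves the arm, as the interface text tells. Its arguments: {"type":"object","properties":{"deltas":{"type":"array"},"force":{"type":"number"}},"required":["deltas"]}

```bash
mkdir -p pics
cat > h.py <<'E'
import numpy as np, cv2
from workcell import telemetry, eyes, order
from scipy.spatial.transform import Rotation as R
def cam(n):
    c=eyes.calibration(n); K=np.array([[c['fx'],0,c['cx']],[0,c['fy'],c['cy']],[0,0,1]])
    return K,cv2.Rodrigues(np.array(c['rvec'],float))[0],np.array(c['tvec'],float).ravel()
def snap(n):
    C=cam(n); im,d=eyes.camera(n); return im,d,C
def plane(C,uv,z):
    K,Rm,t=C; o=-Rm.T@t; r=Rm.T@np.linalg.solve(K,[uv[0],uv[1],1.]); return o+r*(z-o[2])/r[2]
def cloud(d,C):
    K,Rm,t=C; v,u=np.mgrid[:480,:640]; p=np.stack([(u-K[0,2])/K[0,0]*d,(v-K[1,2])/K[1,1]*d,d],-1)
    return (p-t)@Rm
E
python3 - <<'E'
from h import *
for n in ("top","side"):
    im,d,C=snap(n); cv2.imwrite(f"pics/{n}1.png",im); np.save(n+"1.npy",d)
    print(n,-C[1].T@C[2])
s=telemetry.get_obs();print(s)
E
```

```text
top [ 0.32085963 -0.13900108  1.06786228]
side [0.33017367 0.48625657 0.50178736]
{'clock': 0.1, 'joint_pos': array([-1.16759288,  0.33282251, -0.06469406,  1.46086609,  0.02161286,
        1.34992003, -0.08850245]), 'joint_velocities': array([ 0.00042264, -0.00027399, -0.00074031, -0.00289248,  0.00099151,
        0.00156802, -0.00130887]), 'tau': array([ 1.45556714e-03, -6.26750779e+01,  4.90953110e-02, -3.92426348e+01,
        1.63747149e-02,  7.03606551e-03, -6.24327231e-05]), 'position': array([0.2580253 , 0.568871  , 0.23058267]), 'ee_rot': array([ 8.40547174e-01,  5.41737956e-01, -5.33578073e-04,  3.88555471e-04]), 'ft_force': array([0.3398412 , 0.66650977, 0.14996741]), 'torque': array([-0.01016896, -0.01666904, -0.01233613]), 'grip_width': 0.9994598413349896}
```

View pics/top1.png

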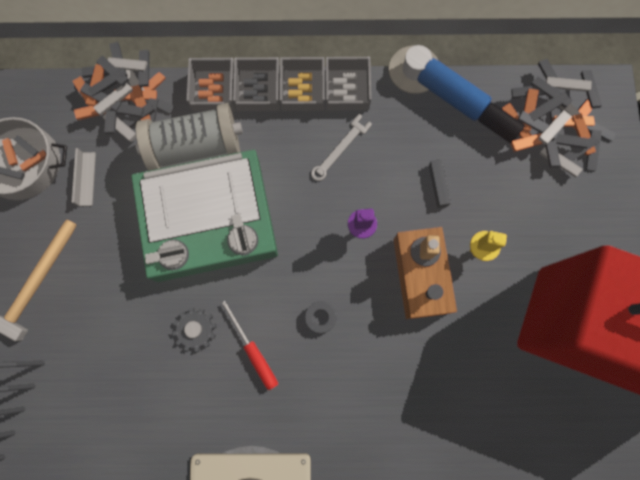

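View pics/side1.png

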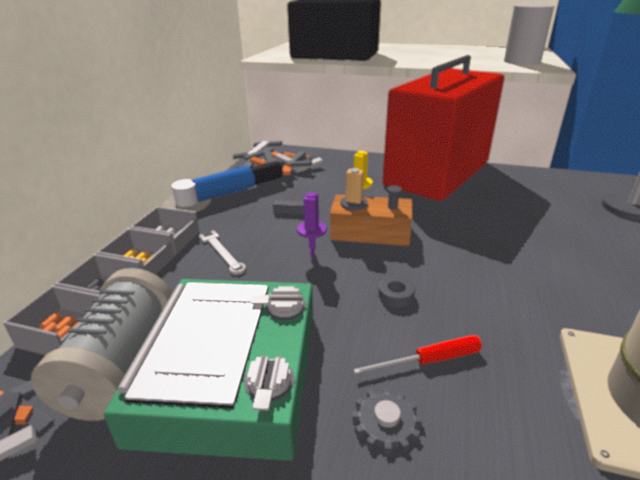

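The top view (up = +x, left = +y) shows the locked fastener at about (242,238), with its tongue over the panel. The open one is at (172,254). The driver's tan handle is at (432,246) in the block, with its guard around (428,250) and the punch at (435,293).

Run:
```python
from h import *
im=cv2.imread("pics/top1.png"); d=np.load("top1.npy"); C=cam("top"); P=cloud(d,C)
for n,(u,v) in dict(cam=(242,238),open=(172,254)).items(): print(n,plane(C,(u,v),.089))
z=P[...,2]; v,u=np.mgrid[:480,:640]
def stat(n,m):
    q=P[m]; r=cv2.minAreaRect(q[:,:2].astype(np.float32)*1000); print(n,m.sum(),q.mean(0).round(4),r)
box=(u>395)&(u<460)&(v>225)&(v<320)
stat("handle top",box&(z>.135)&(z<.155)); 
stat("guard",box&(z>.069)&(z<.08)&(v<272)); stat("block",box&(z>.055)&(z<.0695))
stat("punch",box&(z>.1)&(z<.12)&(v>280))
for n,(a,b) in dict(cam=(242,238),open=(172,254)).items():
    m=(np.hypot(u-a,v-b)<20)&(z>.083)&(z<.1); stat(n,m)
c=im[195:315,120:290]; c2=im[215:330,385:470]
cv2.imwrite("pics/c.png",np.hstack([cv2.resize(c,None,fx=3,fy=3,interpolation=2),cv2.resize(cv2.resize(c2,None,fx=3,fy=3,interpolation=2),(255,360))]))
```

```text
cam [0.52719535 0.0149175  0.089     ]
open [0.49587    0.15013709 0.089     ]
handle top 240 [ 0.5032 -0.3432  0.1433] ((504.1143493652344, -344.6460266113281), (24.67996597290039, 33.96632385253906), 87.78324890136719)
guard 381 [ 0.4983 -0.3378  0.0731] ((507.0545654296875, -345.7174987792969), (84.06885528564453, 77.67134857177734), 8.440771102905273)
block 2986 [ 0.4555 -0.3447  0.0651] ((465.30902099609375, -346.7533874511719), (170.4617462158203, 91.88358306884766), 7.137864112854004)
punch 207 [ 0.4201 -0.3516  0.1091] ((420.1307373046875, -351.3490905761719), (28.575551986694336, 28.339839935302734), 41.9218635559082)
cam 368 [0.5304 0.0179 0.0868] ((535.7644653320312, 18.929948806762695), (62.89558792114258, 46.04310607910156), 14.045205116271973)
open 380 [0.4982 0.1561 0.087 ] ((497.7012023925781, 159.72894287109375), (46.57849884033203, 59.926055908203125), 10.940423011779785)
```

View pics/c.png

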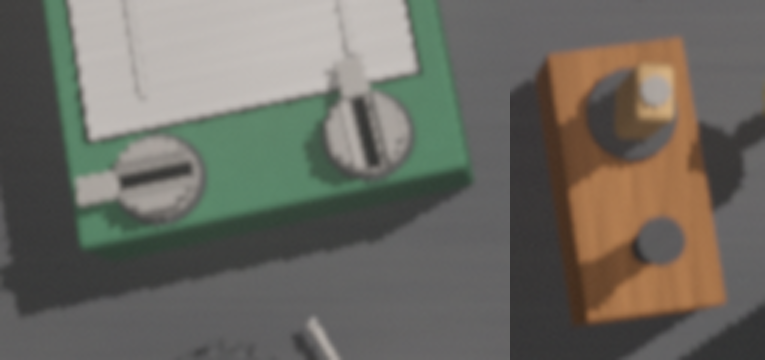

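```bash
cat >> h.py <<'E'
def go(x,y,z,head=None,step=3.5,maxrows=12,grip=8.5):
    """print rows to reach TCP x,y,z with tool x heading (deg)"""
    s=telemetry.get_obs(); p=np.array(s['position']); Q=R.from_quat(s['ee_rot'])
    M=Q.as_matrix(); h0=np.arctan2(M[1,0],M[0,0])
    D=(np.array([x,y,z])-p)*100
    turn=0 if head is None else -(((np.radians(head)-h0)+np.pi)%(2*np.pi)-np.pi)
    n=max(int(np.ceil(np.linalg.norm(D)/step)),int(np.ceil(abs(turn)/.12)),1)
    rows=[]
    for i in range(n):
        v=Q.inv().apply(D/n); rows.append([[round(float(a),2) for a in v],round(turn/n,3),grip]); Q=Q*R.from_rotvec([0,0,turn/n])
    print("t",s['clock'],"pos",p.round(4),"head",np.degrees(h0).round(2),"toolz",M[:,2].round(3),"F",np.round(s['ft_force'],1),"w",round(s['grip_width'],3),"j7",round(s['joint_pos'][6],2))
    print("n",n); 
    for k in range(0,n,maxrows): print(str(rows[k:k+maxrows]).replace(" ",""))
E
python3 -c "
from h import *
go(.46,.05,.28,-15)"
```

```text
t 0.1 pos [0.258  0.5689 0.2306] head 65.6 toolz [-0.    -0.001 -1.   ] F [0.3 0.7 0.1] w 0.999 j7 -0.09
n 16
[[[-2.43,2.49,-0.31],np.float64(0.088),8.5],[[-2.2,2.69,-0.31],np.float64(0.088),8.5],[[-1.96,2.88,-0.31],np.float64(0.088),8.5],[[-1.7,3.04,-0.31],np.float64(0.088),8.5],[[-1.43,3.17,-0.31],np.float64(0.088),8.5],[[-1.14,3.29,-0.31],np.float64(0.088),8.5],[[-0.85,3.38,-0.31],np.float64(0.088),8.5],[[-0.55,3.44,-0.31],np.float64(0.088),8.5],[[-0.25,3.47,-0.31],np.float64(0.088),8.5],[[0.06,3.48,-0.31],np.float64(0.088),8.5],[[0.37,3.46,-0.31],np.float64(0.088),8.5],[[0.67,3.42,-0.31],np.float64(0.088),8.5]]
[[[0.97,3.34,-0.31],np.float64(0.088),8.5],[[1.26,3.25,-0.31],np.float64(0.088),8.5],[[1.54,3.12,-0.31],np.float64(0.088),8.5],[[1.8,2.98,-0.31],np.float64(0.088),8.5]]
```

Call:
servo_tool:
  deltas:
    - [[-2.4,2.5,-0.3],0.088,8.5]
    - [[-2.2,2.7,-0.3],0.088,8.5]
    - [[-2.0,2.9,-0.3],0.088,8.5]
    - [[-1.7,3.0,-0.3],0.088,8.5]
    - [[-1.4,3.2,-0.3],0.088,8.5]
    - [[-1.1,3.3,-0.3],0.088,8.5]
    - [[-0.9,3.4,-0.3],0.088,8.5]
    - [[-0.6,3.4,-0.3],0.088,8.5]
    - [[-0.2,3.5,-0.3],0.088,8.5]
    - [[0.1,3.5,-0.3],0.088,8.5]
    - [[0.4,3.5,-0.3],0.088,8.5]
    - [[0.7,3.4,-0.3],0.088,8.5]

```text
clock: 1.1
position: [0.4033, 0.1639, 0.2616]
ee_rot: [1.0, 0.027, -0.005, 0.003]
ft_force: [1.4, -0.0, 1.0]
grip_width: 0.994
```

Call:
servo_tool:
  deltas:
    - [[1.0,3.3,-0.3],0.088,8.5]
    - [[1.3,3.2,-0.3],0.088,8.5]
    - [[1.5,3.1,-0.3],0.088,8.5]
    - [[1.8,3.0,-0.3],0.088,8.5]
    - [[0,0,0],0,8.5]

```text
clock: 1.52
position: [0.4502, 0.0189, 0.2747]
ee_rot: [0.986, -0.164, -0.004, 0.004]
ft_force: [-0.4, -0.1, -0.3]
grip_width: 0.997
```

```bash
sed -i 's/round(turn\/n,3)/round(float(turn\/n),3)/' h.py
python3 - <<'E'
from h import *
im,d,C=snap("wrist"); cv2.imwrite("pics/w1.png",im); np.save("w1.npy",d)
print(-C[1].T@C[2])
q=C[1]@np.array([.5272,.0149,.089])+C[2]; print(C[0]@q/q[2])
go(.46,.05,.28,-15)
go(.504,-.3446,.28,-92.2)
E
```

```text
[0.47453241 0.08829798 0.41656151]
[403.63619293 188.24335256   1.        ]
t 1.5667 pos [0.4494 0.0217 0.2742] head -18.57 toolz [-0.01  -0.005 -1.   ] F [ 0.  -0.3 -0.3] w 0.995 j7 -0.52
n 1
[[[0.1,-3.01,-0.6],-0.062,8.5]]
t 1.5667 pos [0.4494 0.0217 0.2742] head -18.57 toolz [-0.01  -0.005 -1.   ] F [ 0.  -0.3 -0.3] w 0.995 j7 -0.52
n 11
[[[1.53,3.0,-0.04],0.117,8.5],[[1.87,2.8,-0.04],0.117,8.5],[[2.18,2.56,-0.04],0.117,8.5],[[2.47,2.29,-0.04],0.117,8.5],[[2.72,1.99,-0.04],0.117,8.5],[[2.93,1.66,-0.04],0.117,8.5],[[3.1,1.31,-0.04],0.117,8.5],[[3.23,0.93,-0.04],0.117,8.5],[[3.32,0.55,-0.04],0.117,8.5],[[3.36,0.16,-0.04],0.117,8.5],[[3.36,-0.23,-0.04],0.117,8.5]]
```

View pics/w1.png

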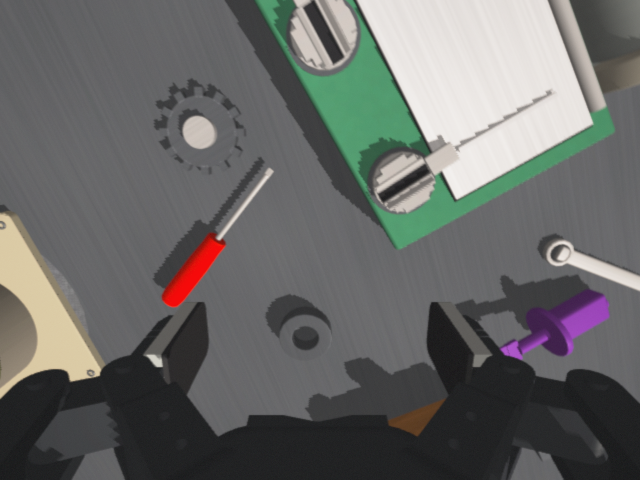

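The wrist view shows the locked fastener's head at about (404,181), with its dark slot running from (380,200) to (428,168). I'll compute the slot position and travel towards the driver.

Call:
servo_tool:
  deltas:
    - [[1.5,3.0,0],0.117,8.5]
    - [[1.9,2.8,0],0.117,8.5]
    - [[2.2,2.6,0],0.117,8.5]
    - [[2.5,2.3,0],0.117,8.5]
    - [[2.7,2.0,0],0.117,8.5]
    - [[2.9,1.7,0],0.117,8.5]
    - [[3.1,1.3,0],0.117,8.5]
    - [[3.2,0.9,0],0.117,8.5]
    - [[3.3,0.5,0],0.117,8.5]
    - [[3.0,0.1,0],0.08,8.5]
    - [[0,0,0],0,8.5]

```text
clock: 2.48
position: [0.4982, -0.3106, 0.2713]
ee_rot: [0.737, -0.676, -0.004, 0.006]
ft_force: [0.1, -0.3, 0.7]
grip_width: 0.996
```

Run:
```python
from h import *
# recover wrist cam at earlier pose: C_w1 from rigid hand-eye with the current pose
s=telemetry.get_obs(); im,d,C=snap("wrist"); cv2.imwrite("pics/w2.png",im); np.save("w2.npy",d)
P=cloud(d,C); z=P[...,2]; 
q=C[1]@np.array([.504,-.3446,.144])+C[2]; uv=(C[0]@q/q[2])[:2]; print("handle expected",uv)
v,u=np.mgrid[:480,:640]; near=np.hypot(P[...,0]-.504,P[...,1]+.3446)<.04
for n,lo,hi in (("top",.138,.152),("guard",.07,.08)):
    m=near&(z>lo)&(z<hi)&(v<430); 
    if m.sum()>20: print(n,m.sum(),P[m].mean(0).round(4),cv2.minAreaRect((P[m][:,:2]*1000).astype(np.float32)))
go(.504,-.3446,.28,-92.2)
# slot in w1 (hand-eye transform)
M=R.from_quat(s['ee_rot']).as_matrix(); p=np.array(s['position'])
Rtc=C[1]@M; ttc=C[1]@p+C[2]
print("hand-eye cam in tool", -Rtc.T@ttc)
im1=cv2.imread("pics/w1.png"); g=cv2.cvtColor(im1,6)
m=((g<70)&(np.hypot(u-404,v-182)<30)).astype(np.uint8)
n,l,st,ce=cv2.connectedComponentsWithStats(m); k=1+np.argmax(st[1:,4]); ys,xs=np.where(l==k)
print("slot px",st[k],ce[k]); np.save("slotpx.npy",np.c_[xs,ys])
# camera pose of w1 : position measured then
p1=np.array([.4494,.0217,.2742]); 
C1c=np.array([.47453241,.08829798,.41656151]); print("tool->cam at w1",C1c-p1)
```

```text
handle expected [364.19459213 223.53607108]
top 1388 [ 0.5062 -0.3439  0.1444] ((504.7306823730469, -344.6771240234375), (24.32064437866211, 34.10063552856445), 87.02555084228516)
guard 1609 [ 0.5125 -0.3386  0.0739] ((507.76654052734375, -343.48504638671875), (52.83995056152344, 59.17676544189453), 24.057092666625977)
t 2.5333 pos [ 0.4985 -0.3083  0.2711] head -84.81 toolz [-0.015 -0.002 -1.   ] F [ 0.2  0.8 -0.5] w 0.996 j7 -0.83
n 2
[[[1.83,-0.1,-0.45],0.065,8.5],[[1.82,-0.22,-0.45],0.065,8.5]]
hand-eye cam in tool [-0.00073834 -0.07158136 -0.14255565]
slot px [379 165  50  37 497] [403.67002012 183.00603622]
tool->cam at w1 [0.02513241 0.06659798 0.14236151]
```

View pics/w2.png

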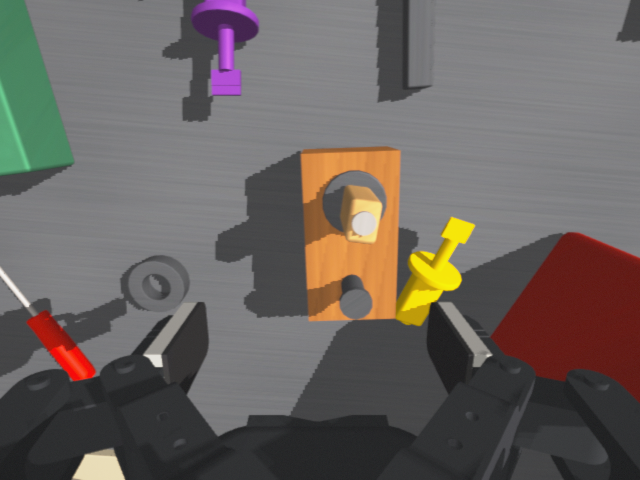

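The wrist view shows the handle top at (363,222) on the block, with its punch at (355,297); yellow stands beside the block at (430,275), clear of the fingers. I'll line up above the handle.

Call:
servo_tool:
  deltas:
    - [[1.8,0.2,1.5],0.07,6.0]
    - [[1.8,0.0,2.0],0.07,6.0]
    - [[0,0,2.0],0,6.0]
    - [[0,0,1.5],0,6.0]
    - [[0,0,0],0,6.0]
    - [[0,0,0],0,6.0]

```text
clock: 3.03
position: [0.5015, -0.3363, 0.1966]
ee_rot: [-0.694, 0.72, 0.007, -0.004]
ft_force: [0.9, 0.0, 0.3]
grip_width: 0.703
```

Run:
```python
from h import *
go(.5047,-.3447,.095,-93,2,grip=6)
s=telemetry.get_obs(); C=cam("wrist"); M=R.from_quat(s['ee_rot']).as_matrix(); p=np.array(s['position'])
Rtc=C[1]@M
h=np.radians(-18.57); z=np.array([-.01,-.005,-1]); z/=np.linalg.norm(z)
x=np.array([np.cos(h),np.sin(h),0]); x-=z*(x@z); x/=np.linalg.norm(x); M1=np.c_[x,np.cross(z,x),z]
R1=Rtc@M1.T; c=np.array([.47453241,.08829798,.41656151]); C1=(C[0],R1,-R1@c)
px=np.load("slotpx.npy"); W=np.array([plane(C1,q,.079)[:2] for q in px])*1000
print("slot",cv2.minAreaRect(W.astype(np.float32)))
a=np.linalg.eigh(np.cov(W.T))[1][:,1]; print(W.mean(0), np.degrees(np.arctan(a[1]/a[0])))
P=cloud(np.load("w1.npy"),C1); v,u=np.mgrid[:480,:640]
m=(np.hypot(P[...,0]-.529,P[...,1]-.016)<.033)&(P[...,2]>.084)&(P[...,2]<.1)
k=cv2.convexHull((P[m][:,:2]*1000).astype(np.float32)); print("head",P[m].mean(0),cv2.minEnclosingCircle(k))
```

```text
t 3.0333 pos [ 0.5015 -0.3363  0.1966] head -92.17 toolz [-0.015  0.004 -1.   ] F [0.9 0.  0.3] w 0.703 j7 -0.86
n 6
[[[0.14,-0.08,1.69],0.002,6],[[0.14,-0.08,1.69],0.002,6],[[0.14,-0.09,1.69],0.002,6],[[0.14,-0.09,1.69],0.002,6],[[0.14,-0.09,1.69],0.002,6],[[0.14,-0.09,1.69],0.002,6]]
slot ((529.811279296875, 17.977989196777344), (48.139678955078125, 8.300004959106445), 15.50103759765625)
[530.03900671  18.06845036] 15.573953354460695
head [0.53139067 0.01900204 0.08748693] ((532.601806640625, 19.05406951904297), 29.03870964050293)
```

Call:
servo_tool:
  deltas:
    - [[0.8,-0.4,1.0],0.01,6.0]
    - [[0.1,-0.1,2.0],0,6.0]
    - [[0,0,2.0],0,6.0]
    - [[0,0,0],0,6.0]
    - [[0,0,0],0,6.0]

```text
clock: 3.45
position: [0.5107, -0.34, 0.1505]
ee_rot: [-0.695, 0.719, 0.005, -0.001]
ft_force: [0.2, 0.0, 1.1]
grip_width: 0.701
```

```bash
python3 -c "
from h import *
go(.5047,-.3447,.095,-93,2,grip=6)"
```

```text
t 3.45 pos [ 0.5107 -0.34    0.1505] head -92.02 toolz [-0.009  0.006 -1.   ] F [0.2 0.  1.1] w 0.701 j7 -0.83
n 3
[[[0.18,0.18,1.85],0.006,6],[[0.18,0.18,1.85],0.006,6],[[0.18,0.18,1.85],0.006,6]]
```

Call:
servo_tool:
  deltas:
    - [[0.3,0.3,1.5],0.017,6.0]
    - [[0.2,0.2,1.5],0,6.0]
    - [[0,0.1,1.5],0,6.0]
    - [[0,0,0.9],0,6.0]
    - [[0,0,0],0,6.0]

```text
clock: 3.87
position: [0.5084, -0.3433, 0.101]
ee_rot: [-0.691, 0.723, 0.002, 0.002]
ft_force: [0.1, 0.8, -0.3]
grip_width: 0.705
```

```bash
python3 -c "
from h import *
go(.5047,-.3447,.095,-93,2,grip=6)"
```

```text
t 3.8667 pos [ 0.5084 -0.3433  0.101 ] head -92.6 toolz [-0.     0.005 -1.   ] F [ 0.1  0.8 -0.3] w 0.705 j7 -0.8
n 1
[[[0.16,0.36,0.6],0.007,6]]
```

Call:
servo_tool:
  deltas:
    - [[0.1,0.3,0.5],0.007,6.0]
    - [[0,0.1,0],0,5.0]
    - [[0,0,0],0,2.0]
    - [[0,0,0],0,2.0]
    - [[0,0,0],0,1.5]
    - [[0,0,0],0,1.0]
    - [[0,0,0],0,1.0]
    - [[0,0,0],0,1.0]
    - [[0,0,0],0,1.0]
  force: 80

```text
clock: 4.62
position: [0.5051, -0.3444, 0.0985]
ee_rot: [-0.689, 0.725, 0.001, 0.002]
ft_force: [-0.6, -0.8, -2.2]
grip_width: 0.269
```

```bash
python3 -c "
from h import *
go(.5047,-.3447,.095,-93,2,grip=1)"
```

```text
t 4.6167 pos [ 0.5051 -0.3444  0.0985] head -92.96 toolz [ 0.002  0.004 -1.   ] F [-0.6 -0.8 -2.2] w 0.269 j7 -0.8
n 1
[[[0.04,0.04,0.35],0.001,1]]
```

Call:
servo_tool:
  deltas:
    - [[0,0,-1.0],0,1.0]
    - [[0,0,-1.5],0,1.0]
    - [[0,0,-1.5],0,1.0]
    - [[0,0,-1.5],0,1.0]
    - [[0,0,-1.5],0,1.0]
    - [[0,0,-2.0],0,1.0]
    - [[0,0,-2.0],0,1.0]
    - [[0,0,-2.0],0,1.0]
    - [[0,0,-2.0],0,1.0]
    - [[0,0,-1.5],0,1.0]
    - [[0,0,0],0,1.0]

```text
clock: 5.53
position: [0.5025, -0.3452, 0.2765]
ee_rot: [-0.688, 0.726, 0.002, 0.002]
ft_force: [0.8, -0.3, -3.1]
grip_width: 0.277
```

```bash
python3 -c "
from h import *
go(.525,.005,.265,-74.5,3,grip=1)"
```

```text
t 5.5333 pos [ 0.5025 -0.3452  0.2765] head -93.11 toolz [-0.     0.005 -1.   ] F [ 0.8 -0.3 -3.1] w 0.277 j7 -0.88
n 12
[[[-2.92,-0.03,0.11],-0.027,1],[[-2.92,-0.11,0.11],-0.027,1],[[-2.92,-0.19,0.11],-0.027,1],[[-2.91,-0.27,0.11],-0.027,1],[[-2.9,-0.34,0.11],-0.027,1],[[-2.89,-0.42,0.11],-0.027,1],[[-2.88,-0.5,0.11],-0.027,1],[[-2.87,-0.58,0.11],-0.027,1],[[-2.85,-0.66,0.11],-0.027,1],[[-2.83,-0.73,0.11],-0.027,1],[[-2.81,-0.81,0.11],-0.027,1],[[-2.79,-0.89,0.11],-0.027,1]]
```

Call:
servo_tool:
  deltas:
    - [[-2.0,0,0],-0.027,1.0]
    - [[-2.9,-0.1,0],-0.027,1.0]
    - [[-2.9,-0.2,0],-0.027,1.0]
    - [[-2.9,-0.3,0],-0.027,1.0]
    - [[-2.9,-0.3,0],-0.027,1.0]
    - [[-2.9,-0.4,0],-0.027,1.0]
    - [[-2.9,-0.5,0],-0.027,1.0]
    - [[-2.9,-0.6,0],-0.027,1.0]
    - [[-2.9,-0.7,0],-0.027,1.0]
    - [[-2.8,-0.7,0],-0.027,1.0]
    - [[-1.5,-0.5,0],-0.027,1.0]
    - [[0,0,0],0,1.0]

```text
clock: 6.53
position: [0.5164, -0.0362, 0.272]
ee_rot: [0.79, -0.613, -0.003, 0.001]
ft_force: [-0.3, -0.2, -2.8]
grip_width: 0.267
```

```bash
python3 -c "
from h import *
go(.53,.018,.21,-74.5,2,grip=1)"
```

```text
t 6.5333 pos [ 0.5164 -0.0362  0.272 ] head -75.64 toolz [-0.005  0.002 -1.   ] F [-0.3 -0.2 -2.8] w 0.267 j7 -1.29
n 5
[[[-0.98,-0.54,1.24],-0.004,1],[[-0.98,-0.54,1.24],-0.004,1],[[-0.97,-0.54,1.24],-0.004,1],[[-0.97,-0.55,1.24],-0.004,1],[[-0.97,-0.55,1.24],-0.004,1]]
```

Call:
servo_tool:
  deltas:
    - [[-1.0,-0.5,1.0],-0.02,1.0]
    - [[-1.0,-0.5,1.2],0,1.0]
    - [[-1.0,-0.5,1.2],0,1.0]
    - [[-1.0,-0.5,1.2],0,1.0]
    - [[-0.5,-0.3,1.0],0,1.0]
    - [[0,0,0],0,1.0]
    - [[0,0,0],0,1.0]

```text
clock: 7.12
position: [0.5259, 0.0129, 0.2068]
ee_rot: [0.795, -0.607, -0.003, 0.003]
ft_force: [-0.1, -0.4, -3.0]
grip_width: 0.272
```

Run:
```python
from h import *
go(.53,.018,.205,-74.5,2,grip=1)
im,d,C=snap("wrist"); si,_,_=snap("side")
K=C[0]
for p in ([.53,.018,.079],):
    q=C[1]@np.array(p)+C[2]; print("slot expected",(K@q/q[2])[:2])
cv2.imwrite("pics/w3.png",np.hstack([im[100:480,180:560],si[180:460,180:380].repeat(2,0).repeat(2,1)[:380,:400]]))
cv2.imwrite("pics/w3full.png",im); np.save("w3.npy",d)
```

```text
t 7.1167 pos [0.5259 0.0129 0.2068] head -74.75 toolz [-0.009 -0.001 -1.   ] F [-0.1 -0.4 -3. ] w 0.272 j7 -1.34
n 1
[[[-0.39,-0.53,0.18],-0.004,1]]
slot expected [313.11248781 221.13041759]
```

View pics/w3.png

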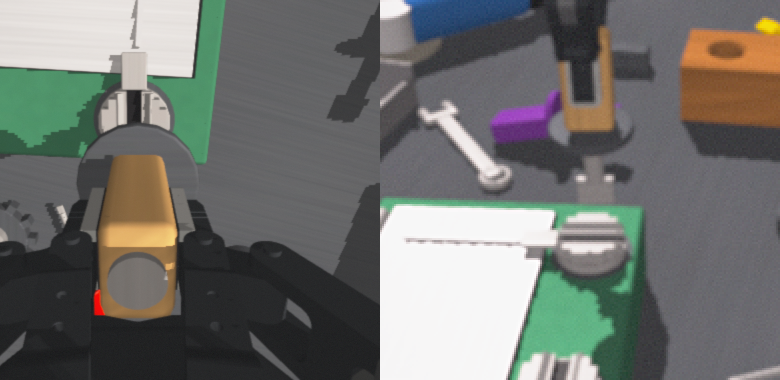

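The slot is at about (314,205) in the full wrist image. It lines up with the predicted column of 313 and points straight up the image, square to the jaws. I'll centre on it and descend.

Call:
servo_tool:
  deltas:
    - [[-0.5,-0.6,0.3],0,1.0]
    - [[-0.1,-0.1,0.5],0,1.0]
    - [[0,0,0.5],0,1.0]
    - [[0,0,0],0,1.0]
    - [[0,0,0],0,1.0]

```text
clock: 7.63
position: [0.533, 0.0192, 0.1951]
ee_rot: [0.794, -0.608, -0.002, 0.001]
ft_force: [0.5, 0.1, -3.4]
grip_width: 0.272
```

```bash
python3 -c "
from h import *
go(.5305,.018,.173,-74.5,1,grip=1)"
```

```text
t 7.6333 pos [0.533  0.0192 0.1951] head -74.93 toolz [-0.005  0.    -1.   ] F [ 0.5  0.1 -3.4] w 0.272 j7 -1.34
n 3
[[[0.02,0.09,0.74],-0.003,1],[[0.02,0.09,0.74],-0.003,1],[[0.02,0.09,0.74],-0.003,1]]
```

Call:
servo_tool:
  deltas:
    - [[0,0.1,0.6],0,1.0]
    - [[0,0.1,0.6],0,1.0]
    - [[0,0,0.5],0,1.0]
    - [[0,0,0.3],0,1.0]
    - [[0,0,0],0,1.0]
    - [[0,0,0],0,1.0]

```text
clock: 8.13
position: [0.5303, 0.0181, 0.1728]
ee_rot: [0.794, -0.609, -0.002, 0.001]
ft_force: [-0.2, 0.4, -2.8]
grip_width: 0.271
```

```bash
python3 -c "
from h import *
go(.5305,.018,.173,-74.5,1,grip=1)"
```

```text
t 8.1333 pos [0.5303 0.0181 0.1728] head -74.97 toolz [-0.005  0.    -1.   ] F [-0.2  0.4 -2.8] w 0.271 j7 -1.33
n 1
[[[0.01,-0.01,-0.02],-0.008,1]]
```

Call:
servo_tool:
  deltas:
    - [[0,0,0.2],0,1.0]
    - [[0,0,0.1],0,1.0]
    - [[0,0,0],0,1.0]

```text
clock: 8.38
position: [0.5312, 0.0181, 0.1714]
ee_rot: [0.793, -0.609, -0.001, 0.001]
ft_force: [-0.4, 0.1, -2.8]
grip_width: 0.273
```

```bash
python3 -c "
from h import *
go(.5305,.018,.171,-74.5,1,grip=1)"
```

```text
t 8.3833 pos [0.5312 0.0181 0.1714] head -74.97 toolz [-0.003  0.001 -1.   ] F [-0.4  0.1 -2.8] w 0.273 j7 -1.33
n 1
[[[-0.01,0.07,0.04],-0.008,1]]
```

Call:
servo_tool:
  deltas:
    - [[0,0.05,0],-0.1,1.0]
    - [[0,0,0],-0.1,1.0]
    - [[0,0,0],-0.1,1.0]
    - [[0,0,0],-0.1,1.0]
    - [[0,0,0],-0.1,1.0]
    - [[0,0,0],-0.1,1.0]
    - [[0,0,0],0,1.0]
  force: 100

```text
clock: 8.97
position: [0.5313, 0.0181, 0.1719]
ee_rot: [0.943, -0.334, -0.001, -0.0]
ft_force: [-0.6, 0.4, -2.3]
grip_width: 0.27
```

```bash
python3 -c "
from h import *
print(telemetry.get_obs()['torque'])
go(.5305,.018,.172,30,1,grip=1)"
```

```text
[ 0.02086409  0.18448981 -0.08390379]
t 8.9667 pos [0.5313 0.0181 0.1719] head -39.03 toolz [-0.001  0.001 -1.   ] F [-0.6  0.4 -2.3] w 0.27 j7 -0.71
n 11
[[[-0.01,0.0,-0.0],-0.11,1],[[-0.01,0.0,-0.0],-0.11,1],[[-0.01,0.0,-0.0],-0.11,1],[[-0.01,0.0,-0.0],-0.11,1],[[-0.01,0.0,-0.0],-0.11,1],[[-0.01,0.0,-0.0],-0.11,1],[[-0.01,0.0,-0.0],-0.11,1],[[-0.01,-0.0,-0.0],-0.11,1],[[-0.01,-0.0,-0.0],-0.11,1],[[-0.01,-0.0,-0.0],-0.11,1],[[-0.01,-0.0,-0.0],-0.11,1]]
```

Call:
servo_tool:
  deltas:
    - [[0,0,0],-0.11,1.0]
    - [[0,0,0],-0.11,1.0]
    - [[0,0,0],-0.11,1.0]
    - [[0,0,0],-0.11,1.0]
    - [[0,0,0],-0.11,1.0]
    - [[0,0,0],-0.11,1.0]
    - [[0,0,0],-0.11,1.0]
    - [[0,0,0],-0.1,1.0]
    - [[0,0,0],0,1.0]

```text
clock: 9.72
position: [0.53, 0.0186, 0.1718]
ee_rot: [0.995, 0.098, -0.002, -0.002]
ft_force: [-0.9, -0.5, -2.0]
grip_width: 0.267
```

```bash
python3 -c "
from h import *
print(telemetry.get_obs()['torque'])
go(.5305,.018,.172,30,1,grip=1)"
```

```text
[ 0.08484188  0.19048098 -0.0483001 ]
t 9.7167 pos [0.53   0.0186 0.1718] head 11.26 toolz [-0.005  0.003 -1.   ] F [-0.9 -0.5 -2. ] w 0.267 j7 0.15
n 3
[[[0.01,0.02,-0.01],-0.109,1],[[0.01,0.02,-0.01],-0.109,1],[[0.01,0.02,-0.01],-0.109,1]]
```

Call:
servo_tool:
  deltas:
    - [[0,0,0],-0.1,1.0]
    - [[0,0,0],-0.1,1.0]
    - [[0,0,0],-0.08,1.0]
    - [[0,0,0],-0.05,1.0]
    - [[0,0,0],-0.04,1.0]
    - [[0,0,0],0,1.0]

```text
clock: 10.22
position: [0.5295, 0.0183, 0.1718]
ee_rot: [0.963, 0.269, -0.003, -0.002]
ft_force: [-0.6, 0.6, -1.5]
grip_width: 0.269
```

Run:
```python
from h import *
print(telemetry.get_obs()['torque'])
go(.5305,.018,.172,30,1,grip=1)
im,d,C=snap("side"); np.save("s4.npy",d); cv2.imwrite("pics/s4.png",cv2.resize(im[200:460,100:360],None,fx=2,fy=2))
```

```text
[ 0.01874196  0.21108507 -0.0654427 ]
t 10.2167 pos [0.5295 0.0183 0.1718] head 31.24 toolz [-0.006  0.003 -1.   ] F [-0.6  0.6 -1.5] w 0.269 j7 0.5
n 1
[[[0.07,0.08,-0.02],0.022,1]]
```

View pics/s4.png

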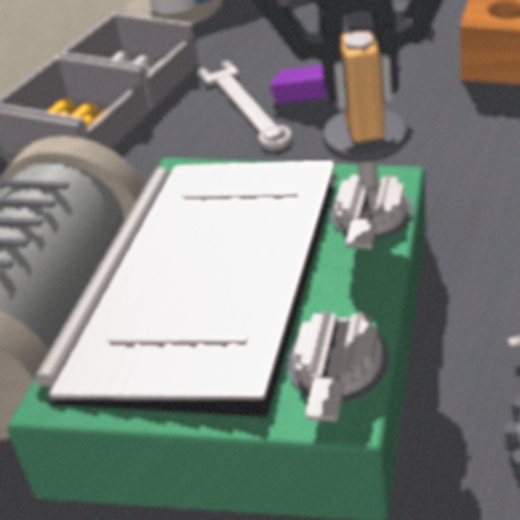

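The panel's near edge has lifted, and the tongue at crop (360,235) points along the front edge. The torque hasn't shown the stop yet, so I'll turn a little more.

Call:
servo_tool:
  deltas:
    - [[0,0,0],-0.05,1.0]
    - [[0,0,0],-0.05,1.0]
    - [[0,0,0],-0.05,1.0]
    - [[0,0,0],0,1.0]

```text
clock: 10.6
position: [0.5294, 0.0181, 0.1719]
ee_rot: [0.943, 0.332, -0.002, -0.003]
ft_force: [-1.2, 0.3, -1.7]
grip_width: 0.266
```

```bash
python3 -c "
from h import *
print(telemetry.get_obs()['torque'])
go(.5305,.018,.172,30,1,grip=1)"
```

```text
[ 0.04182005  0.28959537 -0.55647602]
t 10.6 pos [0.5294 0.0181 0.1719] head 38.73 toolz [-0.006  0.004 -1.   ] F [-1.2  0.3 -1.7] w 0.266 j7 0.62
n 2
[[[0.04,0.04,-0.01],0.076,1],[[0.04,0.04,-0.01],0.076,1]]
```

Torque rose to 0.56 N m, so the fastener is at its stop. I'll relieve the blade within its play and lift out.

Call:
servo_tool:
  deltas:
    - [[0,0,0],0.07,1.0]
    - [[0,0,0],0.07,1.0]
    - [[0,0,0],0.05,1.0]
    - [[0,0,-0.5],0,1.0]
    - [[0,0,-1.0],0,1.0]
    - [[0,0,-1.5],0,1.0]
    - [[0,0,-2.0],0,1.0]
    - [[0,0,-2.0],0,1.0]
    - [[0,0,-2.0],0,1.0]
    - [[0,0,-1.5],0,1.0]
    - [[0,0,0],0,1.0]
    - [[0,0,0],0,1.0]

```text
clock: 11.6
position: [0.5307, 0.0173, 0.2869]
ee_rot: [0.975, 0.224, -0.001, -0.002]
ft_force: [-0.1, -0.3, -2.9]
grip_width: 0.263
```

Run:
```python
from h import *
go(.5045,-.3450,.275,-93,3.,grip=1)
im,d,C=snap("top"); im2,d2,C2=snap("side")
cv2.imwrite("pics/t5.png",np.hstack([cv2.resize(im[190:290,110:290],None,fx=2.2,fy=2.2)[:220],cv2.resize(im2[160:360,180:380],(400,400))[:220]*0+255]))
cv2.imwrite("pics/s5.png",np.hstack([cv2.resize(im[190:290,120:290],(400,236)),cv2.resize(im2[90:330,180:380],(200,236))]))
```

```text
t 11.6 pos [0.5307 0.0173 0.2869] head 25.89 toolz [-0.002  0.003 -1.   ] F [-0.1 -0.3 -2.9] w 0.263 j7 0.37
n 18
[[[-1.01,1.75,0.06],0.115,1],[[-0.8,1.85,0.06],0.115,1],[[-0.58,1.93,0.06],0.115,1],[[-0.36,1.99,0.06],0.115,1],[[-0.13,2.01,0.06],0.115,1],[[0.11,2.02,0.06],0.115,1],[[0.34,1.99,0.06],0.115,1],[[0.56,1.94,0.06],0.115,1],[[0.78,1.86,0.06],0.115,1],[[0.99,1.76,0.06],0.115,1],[[1.19,1.63,0.06],0.115,1],[[1.37,1.49,0.06],0.115,1]]
[[[1.53,1.32,0.06],0.115,1],[[1.67,1.13,0.06],0.115,1],[[1.79,0.93,0.06],0.115,1],[[1.88,0.72,0.06],0.115,1],[[1.96,0.5,0.06],0.115,1],[[2.0,0.27,0.06],0.115,1]]
```

View pics/s5.png

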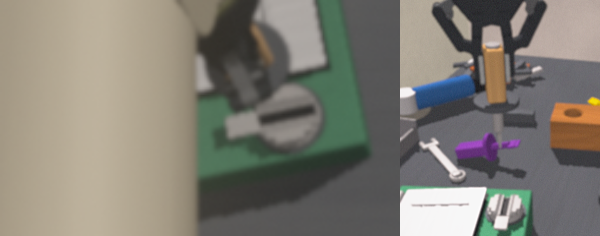

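The top and side crops show the fastener open, its tongue along the front edge like its twin, and the driver upright in the grip. The purple and yellow look-alikes lie on the bench; I haven't been near the yellow one. Next I'll return to the rack.

Call:
servo_tool:
  deltas:
    - [[-1.0,1.7,0],0.115,1.0]
    - [[-0.8,1.9,0],0.115,1.0]
    - [[-0.6,1.9,0],0.115,1.0]
    - [[-0.4,2.0,0],0.115,1.0]
    - [[-0.1,2.0,0],0.115,1.0]
    - [[0.1,2.0,0],0.115,1.0]
    - [[0.3,2.0,0],0.115,1.0]
    - [[0.6,1.9,0],0.115,1.0]
    - [[0.8,1.9,0],0.115,1.0]
    - [[1.0,1.8,0],0.115,1.0]
    - [[1.2,1.6,0],0.115,1.0]
    - [[1.4,1.5,0],0.115,1.0]

```text
clock: 12.7
position: [0.5018, -0.2275, 0.2708]
ee_rot: [0.882, -0.471, -0.012, 0.004]
ft_force: [-0.2, -0.2, -2.5]
grip_width: 0.267
```

```bash
python3 -c "
from h import *
go(.5045,-.3450,.275,-93,3.,grip=1)"
```

```text
t 12.7 pos [ 0.5018 -0.2275  0.2708] head -56.19 toolz [-0.025  0.004 -1.   ] F [-0.2 -0.2 -2.5] w 0.267 j7 -0.53
n 6
[[[1.65,1.05,-0.08],0.107,1],[[1.75,0.87,-0.08],0.107,1],[[1.84,0.68,-0.08],0.107,1],[[1.9,0.48,-0.08],0.107,1],[[1.94,0.27,-0.08],0.107,1],[[1.96,0.06,-0.08],0.107,1]]
```

Call:
servo_tool:
  deltas:
    - [[1.6,1.0,0],0.107,1.0]
    - [[1.7,0.9,0],0.107,1.0]
    - [[1.8,0.7,0],0.107,1.0]
    - [[1.5,0.5,0],0.107,1.0]
    - [[1.2,0.2,0],0.107,1.0]
    - [[0,0,0],0.08,1.0]
    - [[0,0,0],0,1.0]
    - [[0,0,0],0,1.0]

```text
clock: 13.37
position: [0.4938, -0.3211, 0.2606]
ee_rot: [-0.682, 0.731, 0.015, -0.013]
ft_force: [-0.9, -0.1, -2.6]
grip_width: 0.269
```

Run:
```python
from h import *
go(.5045,-.3450,.275,-93,3.,grip=1)
im,d,C=snap("top"); im2,d2,C2=snap("side"); im3,d3,C3=snap("wrist")
cv2.imwrite("pics/s6.png",np.hstack([cv2.resize(im2[60:280,260:460],(480,528),interpolation=2)[:480],cv2.resize(im[200:340,380:480],(320,448)).copy().repeat(1,0)][:1]))
cv2.imwrite("pics/h6.png",im2); cv2.imwrite("pics/w6.png",im3)
# hole mouth in side view: dark pixels inside the block top
P=cloud(d2,C2); K=C2[0]
for p in ([.5045,-.345,.066],):
    q=C2[1]@np.array(p)+C2[2]; print("hole expected in side",(K@q/q[2])[:2])
```

```text
t 13.3667 pos [ 0.4938 -0.3211  0.2606] head -94.01 toolz [-0.04   0.004 -0.999] F [-0.9 -0.1 -2.6] w 0.269 j7 -0.94
n 1
[[[2.31,-1.18,-1.49],-0.018,1]]
hole expected in side [353.77700026 204.43696916]
```

View pics/s6.png

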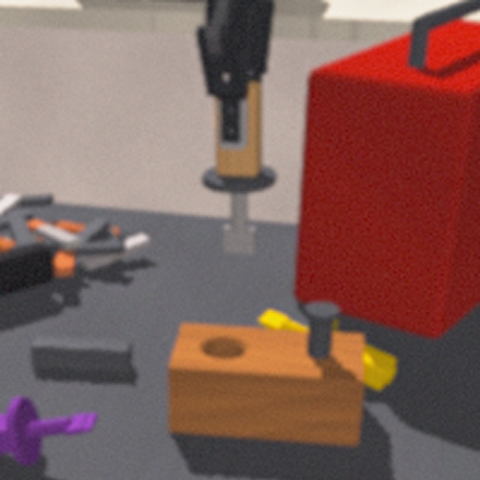

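The driver is held upright. The hole shows at crop (223,348), full-image (353,205), which agrees with the predicted (353.8,204.4). I'll move above it.

Call:
servo_tool:
  deltas:
    - [[1.2,-0.7,0],0,1.0]
    - [[1.0,-0.6,0],0,1.0]
    - [[0.2,-0.3,0.5],0,1.0]
    - [[0,0,1.0],0,1.0]
    - [[0,0,1.0],0,1.0]
    - [[0,0,1.0],0,1.0]
    - [[0,0,0],0,1.0]
    - [[0,0,0],0,1.0]

```text
clock: 14.18
position: [0.5086, -0.3405, 0.2206]
ee_rot: [-0.688, 0.726, 0.016, -0.011]
ft_force: [0.2, -0.7, -3.5]
grip_width: 0.27
```

```bash
python3 -c "
from h import *
go(.5055,-.3450,.175,-93,3.,grip=1)"
```

```text
t 14.1833 pos [ 0.5086 -0.3405  0.2206] head -93.1 toolz [-0.038  0.009 -0.999] F [ 0.2 -0.7 -3.5] w 0.27 j7 -0.88
n 2
[[[0.25,0.06,2.28],-0.001,1],[[0.25,0.06,2.28],-0.001,1]]
```

Call:
servo_tool:
  deltas:
    - [[0.5,0.0,1.0],0,1.0]
    - [[0.1,0,1.5],0,1.0]
    - [[0,0,1.5],0,1.0]
    - [[0,0,1.0],0,1.0]
    - [[0,0,0],0,1.0]
    - [[0,0,0],0,1.0]

```text
clock: 14.68
position: [0.5064, -0.3466, 0.1676]
ee_rot: [-0.688, 0.725, 0.016, -0.01]
ft_force: [1.1, 0.4, -1.9]
grip_width: 0.267
```

```bash
python3 -c "
from h import *
go(.5065,-.3455,.0985,-93,2.,grip=1)"
```

```text
t 14.6833 pos [ 0.5064 -0.3466  0.1676] head -93.01 toolz [-0.037  0.008 -0.999] F [ 1.1  0.4 -1.9] w 0.267 j7 -0.84
n 4
[[[-0.02,-0.07,1.73],-0.0,1],[[-0.02,-0.07,1.73],-0.0,1],[[-0.02,-0.07,1.73],-0.0,1],[[-0.02,-0.07,1.73],-0.0,1]]
```

Call:
servo_tool:
  deltas:
    - [[0,-0.1,1.0],0,1.0]
    - [[0,-0.1,1.2],0,1.0]
    - [[0,-0.1,1.2],0,1.0]
    - [[0,0,0],0,1.0]

```text
clock: 15.02
position: [0.5093, -0.347, 0.132]
ee_rot: [-0.688, 0.725, 0.014, -0.01]
ft_force: [-1.0, 0.3, -2.9]
grip_width: 0.269
```

```bash
python3 -c "
from h import *
go(.5065,-.3455,.0985,-93,2.,grip=1)"
```

```text
t 15.0167 pos [ 0.5093 -0.347   0.132 ] head -92.98 toolz [-0.034  0.007 -0.999] F [-1.   0.3 -2.9] w 0.269 j7 -0.83
n 2
[[[-0.06,0.09,1.68],0.0,1],[[-0.06,0.09,1.68],0.0,1]]
```

In the hole with no contact force; continuing down.

Call:
servo_tool:
  deltas:
    - [[-0.1,0,1.0],0,1.0]
    - [[0,0,1.0],0,1.0]
    - [[0,0,0.8],0,1.0]
    - [[0,0,0.2],0,1.0]
    - [[0,0,0],0,1.0]

```text
clock: 15.43
position: [0.5083, -0.3457, 0.0991]
ee_rot: [-0.688, 0.725, 0.014, -0.01]
ft_force: [-2.9, 3.9, 11.9]
grip_width: 0.268
```

```bash
python3 -c "
from h import *
go(.5055,-.3455,.0985,-93,2.,grip=1)"
```

```text
t 15.4333 pos [ 0.5083 -0.3457  0.0991] head -92.98 toolz [-0.034  0.008 -0.999] F [-2.9  3.9 11.9] w 0.268 j7 -0.81
n 1
[[[-0.0,0.28,0.07],0.0,1]]
```

Guard is on the block (12 N upward). I'll release, then back off upward.

Call:
servo_tool:
  deltas:
    - [[0,0,0],0,2.8]
    - [[0,0,0],0,3.2]
    - [[0,0,0],0,4.0]
    - [[0,0,0],0,5.0]
    - [[0,0,0],0,6.0]
    - [[0,0,0],0,6.0]
    - [[0,0,0],0,6.0]
  force: 20

```text
clock: 16.02
position: [0.5093, -0.3468, 0.1004]
ee_rot: [-0.688, 0.725, 0.013, -0.009]
ft_force: [-0.1, -0.1, -0.1]
grip_width: 0.701
```

```bash
python3 -c "
from h import *
go(.5055,-.3455,.22,-93,2.,grip=6)"
```

```text
t 16.0167 pos [ 0.5093 -0.3468  0.1004] head -92.99 toolz [-0.031  0.006 -0.999] F [-0.1 -0.1 -0.1] w 0.701 j7 -0.81
n 6
[[[-0.03,0.13,-1.99],0.0,6],[[-0.03,0.13,-1.99],0.0,6],[[-0.03,0.13,-1.99],0.0,6],[[-0.03,0.13,-1.99],0.0,6],[[-0.03,0.13,-1.99],0.0,6],[[-0.03,0.13,-1.99],0.0,6]]
```

Call:
servo_tool:
  deltas:
    - [[0,0,-1.0],0,6.0]
    - [[0,0.1,-1.5],0,6.0]
    - [[0,0.1,-2.0],0,6.0]
    - [[0,0,-2.0],0,6.0]
    - [[0,0,-2.5],0,6.0]
    - [[0,0,-2.5],0,6.0]
    - [[0,0,-2.5],0,6.0]
    - [[0,0,0],0,6.0]
    - [[0,0,0],0,6.0]

```text
clock: 16.77
position: [0.5106, -0.3478, 0.2519]
ee_rot: [-0.688, 0.726, 0.013, -0.01]
ft_force: [-0.1, 0.8, -0.9]
grip_width: 0.705
```

Run:
```python
from h import *
go(.5055,-.3455,.22,-93,2.,grip=6)
im,d,C=snap("wrist"); P=cloud(d,C); z=P[...,2]
near=np.hypot(P[...,0]-.504,P[...,1]+.345)<.045
v=np.mgrid[:480,:640][0]
for n,lo,hi in (("top",.138,.152),("guard",.07,.08)):
    m=near&(z>lo)&(z<hi)&(v<300); print(n,m.sum(),P[m].mean(0).round(4),cv2.minAreaRect((P[m][:,:2]*1000).astype(np.float32)))
s,_,_=snap("side"); t,_,_=snap("top")
cv2.imwrite("pics/f.png",np.hstack([cv2.resize(s[120:460,160:460],None,fx=1.4,fy=1.4),cv2.resize(t[190:290,120:290],(360,476))]))
```

```text
t 16.7667 pos [ 0.5106 -0.3478  0.2519] head -93.08 toolz [-0.031  0.005 -0.999] F [-0.1  0.8 -0.9] w 0.705 j7 -0.87
n 2
[[[-0.09,0.21,1.6],-0.001,6],[[-0.09,0.21,1.6],-0.001,6]]
top 1559 [ 0.5086 -0.3453  0.1443] ((507.2926025390625, -345.15338134765625), (24.01776123046875, 33.299713134765625), 88.40523529052734)
guard 1977 [ 0.5141 -0.3458  0.0739] ((509.6072082519531, -344.9292297363281), (58.93015670776367, 54.08066940307617), 87.08152770996094)
```

View pics/f.png

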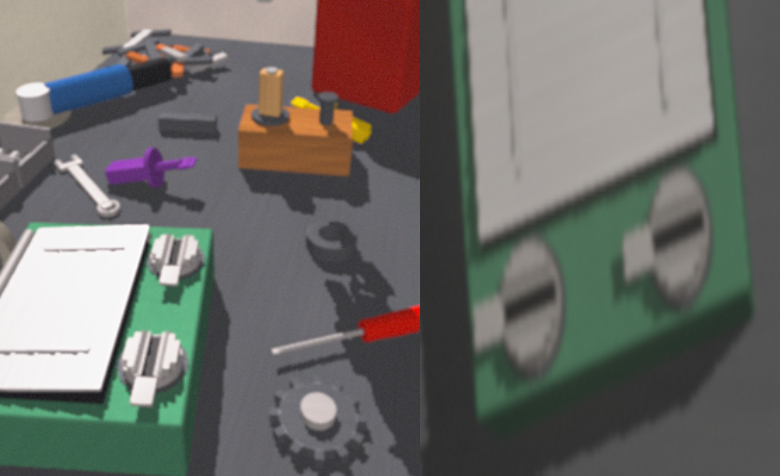

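The driver stands upright in the block at crop (270,105). Its handle top is at z 0.144, the same as at the start, and within 3 mm of its first position. Both fasteners' tongues lie parallel along the front edge, the panel is raised, and the gripper is clear. Handing in.

```bash
python3 -c "
from workcell import order; print(order.hand_in())"
```

```text
the job is handed in; nothing more can be done
None
```

I opened the locked fastener with the wide screwdriver and stood the screwdriver back in its hole. The job was handed in at about 17 s of the 61 s allowed; no verdict was reported.

- **Fastener:** I turned it anticlockwise until the torque jumped to about 0.56 N m, which I took as its stop. The last pictures show its tongue along the front edge, parallel to the open one, and the panel lifted.
- **Screwdriver:** The guard rests on the block. The handle top is at z = 0.144 m, as at the start, and about 3 mm from its first position. It looks upright in the pictures, and the gripper is open about 11 cm above its grasp height.
- **Hand tilt:** The tool had drifted to about 2° of tilt while I was putting the screwdriver back. No ill effect was seen.
- **Look-alikes:** The purple and yellow drivers appeared upright in the first side view and were lying on the bench later. I felt no contact in my force readings. The arm never went near the yellow one, but I did carry the screwdriver near the purple one, about 4 cm above its expected top. My guess is that they tipped over on their own, but I did not confirm it.

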